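# Drift the bench joint plates into line and fit the hand bolt

## Robot

A 6-joint arm with a two-finger parallel gripper is mounted at the origin on the work surface. World frame = base frame: x ahead of the robot, y to its left, z up, the work surface at z = 0. Lengths are in m, angles in rad, forces in N, time in s.
With the tool pointing down it reaches from about 0.325 to 0.9 m from the base axis. Payload 6.1 kg.
Tool frame: the origin (TCP) lies midway between the tips of the shut fingers; the grasp point (between the pads) lies 19 mm behind it; x points along the fingers, y is the direction in which the jaws open and shut, and the axes are right-handed (so a half turn about x gives the same grasp; the last joint's range is limited). The gripper opens to 87 mm and grips with 3 to 60 N. Pads are 19 mm wide; open, the fingers measure 117 mm over their backs; the gripper's body (75 mm by 190 mm) begins 51 mm behind the grasp point.
Start: joints at [1.017, 0.22, 1.526, -0, 1.395, -0.126], TCP at [0.259, 0.569, 0.223] pointing down, gripper open.
Joint ranges: [-2.98, 2.98], [-0.91, 2.08], [0.09, 2.57], [-1.24, 4.39], [0.2, 2.65], [-2.68, 2.68]. Speed limits (rad/s): [2.57, 2.57, 3.01, 3.14, 3.14, 3.14].

## Interface

Orientations are given as a rotation vector (axis times angle).
In Python, from rig import robot gives the robot as it stands.
- The arm moves only by the tool servo_tool, never from a script. Its arguments are lists of equal length, an entry for each row: "offset": the shift along the world's x, y, z scaled (see below), a list of three; "angular": the turn, a rotation vector about the world's x, y, z scaled (see below), a list of three. In form: {"offset": [[tx, ty, tz], ...], "angular": [[wx, wy, wz], ...]}. A call has 1 to 5 rows; each row is the pose to reach, as a shift and turn from the pose commanded when the call began, turning the shorter way round; what a row does not reach only later rows make up. The controller multiplies each number of a shift by 0.25 m and each number of a turn by 180 degrees. A row lasts 1/10 s, in which the tool goes at most 50 mm and 8.59 degrees, less where a joint would pass 70% of its speed; a pose out of reach is approached as far as the arm can. A call with a number of a shift or a turn outside -1 to 1 is refused whole. A call with a gripper value outside its range is refused whole. "grip" is the closure in counts, from 0 (fully open) to 255 (shut), set as the call begins (left out, the last holds). The fingers move at their own pace and stop on an object; "force" is the grip in N (left out, the last holds). Time passes only in rows, so rows that repeat a pose let the fingers close. It gives the time, the measured TCP pose, the force and the opening at its end, in the units of the state.
- robot.read_state(): the state, without advancing time (a new reading comes with each control period).
- robot.snapshot(name): name is "scene" or "side" or "wrist"; returns (picture, depth): 384x512x3 uint8, red, green, blue; 384x512 float32, m along the optical axis (not along the pixel's ray), 0 where there is no reading.
- robot.camera_info(name): a dict with "intrinsics" (3x3 intrinsics, pixels), "rvec" (rotation vector, rad) and "tvec" (3), from world to camera coordinates, as OpenCV has them; the wrist camera has in their place "hand_eye" (4x4, takes a point from camera to tool coordinates, whose origin is the TCP and whose axes are the tool frame's). Camera axes: x right, y down, z forward; pixel columns grow to the right and rows downward; lengths in m; the calibration is good to about 2 mm. A picture is of the moment at which its call begins: read the wrist's pose just before it. camera_info takes no time and is no camera call.
- robot.hand_in(): hands the job in, once; it reports no verdict.
The state is a dict: "time": time; "joint_positions": joint angles; "joint_vel": joint speeds; "joint_efforts": joint torques, N m; "tcp_pos": TCP position; "orientation": TCP orientation; "wrist_force": force on the tool from outside, world axes, zero at the start; "moment": the same for the moment, N m; "opening": opening from 0.0 (shut) to 1.0 (fully open).
Only numpy, scipy, OpenCV 4.12 (cv2) and the standard library are available. Lean on these libraries where they do the work, as an engineer would, in place of code of your own. Each camera call takes 0.05 s, during which the arm holds its last target.

## Task

The two steel plates stacked on the timber bench rail have swung out of line with its holes. Take the tapered drift from the grey stand and press it fully home in the end hole so that it draws both plates into line; then, with the drift left standing there, fit the hand bolt fully home in the middle hole. Leave both upright with their shoulders flush on the cover plate, and do not disturb the mouse, the mug or the carton.

Things in the scene. Friction and masses are not known exactly. Their poses are not given: they have to be found in the camera images.
- rail: Fixed timber rail, 260 (x) x 90 (y) x 60 mm high, lying on the bench top; origin at the centre of its underside, x along its length, z up. Two 18 mm round holes go right through it, at x = 0 (middle hole) and x = +70 mm (end hole), y = 0. On it lie two steel plates, each 200 x 60 x 8 mm with the same two 18 mm holes: a packing plate (z 60 to 68 mm), over it the cover plate (z 68 to 76 mm).
- swivel (a point): Fixed point of the rail at x = -70 mm, y = 0, 76 mm above the bench top, on the axis of an upright bolt already fitted (head and washer 34 mm across, up to 90 mm above the bench top). Both plates swivel about it, separately and stiffly, and stay where left; about 2 N across the rail at the end hole swings one plate.
- packing_level (a point): Fixed point of the rail on the end hole's axis, level with the packing plate's top (68 mm up). This plate's angle is not measured (only its edge shows): its end hole lies 7 to 13 mm to the rail's -y side, the cover's on the +y side. There is no straight way through: the drift's tip, in the cover's hole, lands on the packing plate (or on the timber, 8 mm lower) and must feel its way across the rail, pushing plates along, until it drops.
- end_seat (a point): Fixed point of the rail, axes as the rail: on the axis of the rail's end hole (x = 70 mm, y = 0), at the level of the cover plate's top, 76 mm above the bench top. The drift's origin belongs here.
- mid_seat (a point): Fixed point of the rail, axes as the rail: on the axis of the rail's middle hole (x = 0, y = 0), at the level of the cover plate's top, 76 mm above the bench top. The bolt's origin belongs here.
- cover (a joint): Angle of the cover plate about its swivel bolt, rad; 0 in line with the rail, positive when the end of the plate with the end hole has swung to the rail's +y side. Starts at 0.04 to 0.055.
- cover_end (a point): Centre of the cover plate's end hole, at the plate's top face; moves with the plate. 140 mm from the swivel bolt.
- rack: Fixed grey metal stand, 70 (x) x 150 (y) x 90 mm high, open at front and back, with two 18 mm holes in its 6 mm top at y = -40 and y = +40 mm; origin at the centre of its underside. The drift hangs in one hole, the bolt in the other (either way round).
- drift: Loose dark steel drift, 125 mm long, 0.3 kg, upright. Origin at its shoulder: above it a plain square handle, 26 x 26 mm (faces along its x and y) and 55 mm tall; below it a shank of 15 mm diameter for 28 mm, then a taper down to a blunt 4 mm tip 70 mm below the origin. z up. Its shoulder rests on the stand at the start (origin 90 mm above the bench top), its faces square to the stand.
- bolt: Loose steel hand bolt, 92 mm long, 0.2 kg, upright. Origin at its shoulder: above it a ribbed round knob 37 mm across the ribs (34 mm solid) and 32 mm tall; below it a plain 15 mm shank, 60 mm long, with a bevel over its last 6 mm to a 9 mm tip. z up along the knob. Pushed in without turning. Its shoulder rests on the stand at the start (origin 90 mm above the bench top).
- mouse: Red and black computer mouse, 62 x 105 x 28 mm, lying on the bench top; leave alone. Origin at the centre of its underside.
- mug: White mug, 80 mm across and 90 mm high; leave alone. Origin at the centre of its underside.
- carton: Plain cardboard carton, 80 x 110 x 70 mm high; leave alone. Origin at the centre of its underside.
Not all that is in view belongs to the job. Several things have the shape of the bolt; the one meant has the colours described above. Leave any green look-alike of the drift alone.

How it is judged:
On the way, in this order (a step that is already met when the one before it is completed fails the run):
1. the drift is fully home in the end hole and the cover plate is in line (horizontal distance between drift and end_seat below 0.004 m and z of drift in the frame of end_seat between -0.003 and 0.003 m and angle between drift's own z axis and vertical below 0.08 rad and value of joint cover between -0.025 and 0.025 rad), for 0.2 s.
2. with the drift still home, the hand bolt is fully home in the middle hole (horizontal distance between bolt and mid_seat below 0.004 m and z of bolt in the frame of mid_seat between -0.003 and 0.003 m and angle between each of bolt, drift's own z axis and vertical below 0.08 rad and horizontal distance between drift and end_seat below 0.004 m and z of drift in the frame of end_seat between -0.003 and 0.003 m), for 0.2 s.
At the end, for the whole second after the job is handed in: Drift in the end hole and hand bolt in the middle hole, each with its origin within 4 mm sideways and 3 mm in height of its seat point and within 0.08 rad of upright, cover plate within 0.025 rad of in line, both at rest (all of step 2 and value of joint cover between -0.025 and 0.025 rad and linear speed of each of drift, bolt below 0.02 m/s); the robot touches nothing.
It fails at once if the mouse is moved more than 30 mm (distance of mouse from where it was at the start of the episode above 0.03 m).
It fails at once if the mug is moved more than 30 mm (distance of mug from where it was at the start of the episode above 0.03 m).
It fails at once if the carton is moved more than 30 mm (distance of carton from where it was at the start of the episode above 0.03 m).
It also fails if it takes over 72 s, if anything falls off the work surface, if the arm or the gripper's body presses on something with over 40 N, if the wrist force passes 120 N, or if a joint passes its speed limit or range.

## Working session

There is one attempt and no reset: what is moved stays moved. The work goes in short steps, Python scripts to look and compute and a tool call to move; the robot and the scene stay as the last step left them, time stands still between calls to the robot, and variables do not carry over. Pictures are saved under pics/ and viewed, and the job is handed in when it is done.

Besides the shell and the picture viewer there is one more tool, called after "Emit:" as name(argument=value, ...) on one line, values as JSON. servo_tool: Moves the arm, as the interface text tells. Its arguments: {"type":"object","properties":{"offset":{"type":"array"},"angular":{"type":"array"},"grip":{"type":"number"},"force":{"type":"number"}},"required":["offset","angular"]}

```bash
ls; mkdir -p pics; cat > h.py <<'E'
import numpy as np,cv2
from rig import robot
from scipy.spatial.transform import Rotation as R
def cam(n):
    c=robot.camera_info(n);K=np.array(c['intrinsics'])
    if n=='wrist':
        s=robot.read_state();T=np.eye(4);T[:3,:3]=R.from_rotvec(s['orientation']).as_matrix();T[:3,3]=s['tcp_pos']
        M=T@np.array(c['hand_eye']);return K,M[:3,:3],M[:3,3]
    Rm=R.from_rotvec(np.ravel(c['rvec'])).as_matrix();return K,Rm.T,-Rm.T@np.ravel(c['tvec'])
def ray(C,u,v,z):
    K,Rw,o=C;d=Rw@np.linalg.inv(K)@[u,v,1];return o+d*(z-o[2])/d[2]
def dep(C,D):
    K,Rw,o=C;v,u=np.mgrid[:D.shape[0],:D.shape[1]]
    P=np.stack([u,v,np.ones_like(u)],-1)@np.linalg.inv(K).T*D[...,None];return P@Rw.T+o
def proj(C,p):
    K,Rw,o=C;q=K@Rw.T@(np.asarray(p)-o);return q[:2]/q[2]
def shot(n,f):
    C=cam(n);im,D=robot.snapshot(n);cv2.imwrite(f'pics/{f}.png',im[...,::-1]);np.savez(f'/tmp/{f}.npz',im=im,D=D,K=C[0],R=C[1],o=C[2]);return C,im,D
def load(f):
    z=np.load(f'/tmp/{f}.npz');return (z['K'],z['R'],z['o']),z['im'],z['D']
E
python3 - <<'E'
from h import *
for n in('scene','side','wrist'):
    C,im,D=shot(n,n+'0');print(n,C[2].round(3),C[1][:,2].round(3),C[0][0,0])
s=robot.read_state();print(s)
E
```

```text
pics
scene [0.889 0.459 1.003] [-0.27  -0.435 -0.859] 348.51199826170864
side [ 0.009 -0.648  0.608] [ 0.582  0.642 -0.499] 364.5150598197427
wrist [0.191 0.6   0.384] [ 0.249 -0.116 -0.962] 306.29887120729944
{'time': 0.15, 'joint_positions': array([ 1.01688357e+00,  2.21068519e-01,  1.52734503e+00,  2.41940197e-05,
        1.39472024e+00, -1.26104841e-01]), 'joint_vel': array([-0.00111858, -0.00311575, -0.00318188, -0.00088002, -0.00129198,
        0.0001496 ]), 'joint_efforts': array([ 1.08687898e-03, -4.95189500e+01, -3.87884974e+01,  7.00386590e-02,
        5.30484924e-02, -1.29367718e-04]), 'tcp_pos': array([0.25904061, 0.56825932, 0.22167572]), 'orientation': array([ 0.33442129,  1.54516588, -0.33670545]), 'wrist_force': array([-0.46817734,  0.16504645, -0.28853093]), 'moment': array([ 0.07336305,  0.0147043 , -0.05181013]), 'opening': 0.9996682374725461}
```

View pics/scene0.png

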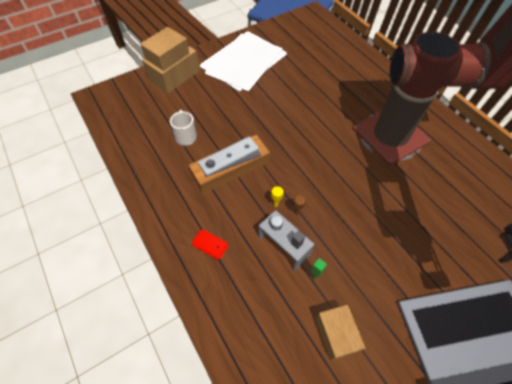

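View pics/side0.png

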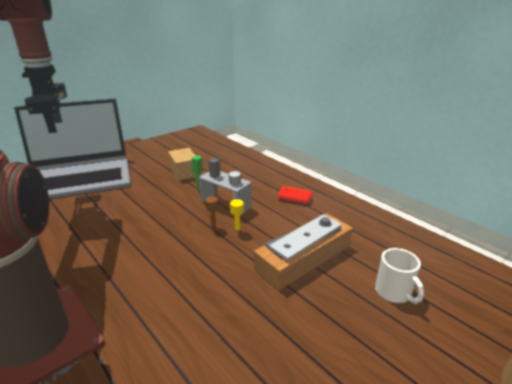

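View pics/wrist0.png

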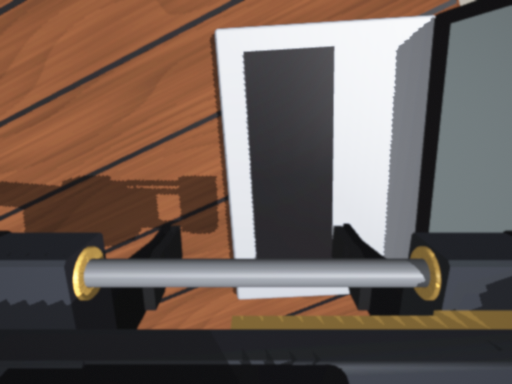

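Scene view: rail with plates at about (230,158), with the swivel head at (210,164). The grey stand is at (286,236), carrying a light knob at (277,222) and a dark handle at (297,240).

Look-alikes: yellow (277,195), brown (299,203), green (318,268). The dark handle should be the drift and the grey knob the bolt, so I'll check both in a close crop.

```bash
python3 - <<'E'
from h import *
C,im,D=load('scene0');C2,im2,D2=load('side0')
a=cv2.resize(im[180:290,240:340],None,fx=5,fy=5,interpolation=2);b=cv2.resize(im[125:195,180:280],None,fx=5,fy=5,interpolation=2)
cv2.imwrite('pics/cA.png',a[...,::-1])
cv2.imwrite('pics/cB.png',b[...,::-1])
cv2.imwrite('pics/cC.png',cv2.resize(im2[140:290,160:360],None,fx=4,fy=4,interpolation=2)[...,::-1])
P=dep(C,D)
for n,(u,v) in dict(drift=(297,238),bolt=(277,220),yellow=(277,190),brown=(300,201),green=(319,265),swiv=(210,163),plate=(238,150),mouse=(210,243),mug=(182,120),carton=(342,328),rackTop=(287,232)).items(): print(n,P[v,u].round(3))
E
```

```text
drift [0.589 0.202 0.142]
bolt [0.598 0.121 0.122]
yellow [0.531 0.024 0.091]
brown [0.495 0.094 0.094]
green [0.579 0.289 0.125]
swiv [ 0.658 -0.175  0.09 ]
plate [ 0.549 -0.183  0.075]
mouse [0.781 0.042 0.025]
mug [ 0.642 -0.43   0.045]
carton [0.61  0.442 0.068]
rackTop [0.584 0.155 0.089]
```

View pics/cA.png

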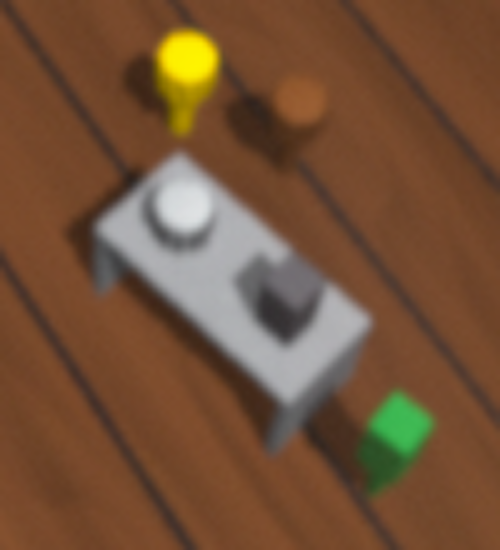

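View pics/cB.png

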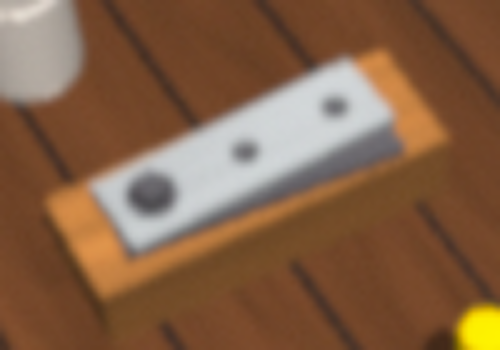

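View pics/cC.png

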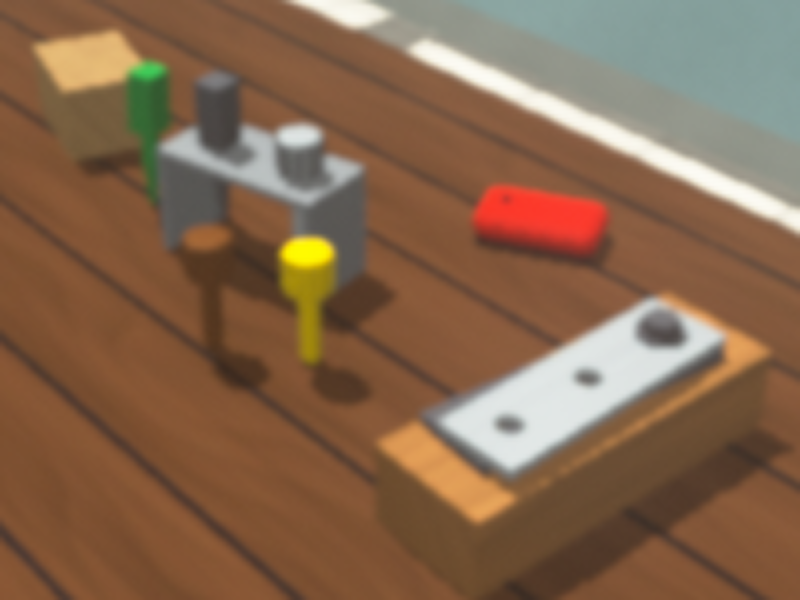

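```bash
python3 - <<'E'
from h import *
s=robot.read_state();Rt=R.from_rotvec(s['orientation']).as_matrix();print(Rt.round(3))
def rect(m,off=None):
    r=cv2.minAreaRect((m[:,:2]*1000).astype(np.float32));return [np.round(x,1) for x in r]
for n in('scene0','side0'):
    C,im,D=load(n);P=dep(C,D);hsv=cv2.cvtColor(im,cv2.COLOR_RGB2HSV)
    ok=D>0
    x,y,z=P[...,0],P[...,1],P[...,2]
    box=lambda x0,x1,y0,y1,z0,z1:ok&(x>x0)&(x<x1)&(y>y0)&(y<y1)&(z>z0)&(z<z1)
    m=box(.5,.7,.05,.27,.085,.095);print(n,'rack',m.sum(),rect(P[m]))
    m=box(.5,.68,.15,.25,.138,.15);print('drifttop',m.sum(),P[m].mean(0).round(4),rect(P[m]))
    m=box(.5,.68,.08,.16,.116,.128);print('bolttop',m.sum(),P[m].mean(0).round(4),rect(P[m]))
    m=box(.4,.8,-.3,-.05,.054,.1);print('rail',m.sum(),rect(P[m]))
    m=box(.4,.8,-.3,-.05,.056,.064);print('railtop',m.sum(),P[m].mean(0).round(4),rect(P[m]))
    m=box(.4,.8,-.3,-.05,.073,.08);print('cover',m.sum(),rect(P[m]))
    m=box(.4,.8,-.3,-.05,.087,.095);print('head',m.sum(),rect(P[m]),P[m].mean(0))
E
```

```text
[[-0.001  0.415  0.91 ]
 [-0.001  0.91  -0.415]
 [-1.    -0.002 -0.   ]]
scene0 rack 901 [array([557.6, 153.2]), array([143.7, 150.8]), np.float64(12.3)]
drifttop 96 [0.5847 0.2001 0.1435] [array([583.8, 200.1]), array([26.2, 26.6]), np.float64(13.6)]
bolttop 108 [0.6015 0.1223 0.1206] [array([601.2, 120.7]), array([32.5, 34. ]), np.float64(39.0)]
rail 1745 [array([ 586.4, -177.8]), array([ 94.5, 261.2]), np.float64(87.9)]
railtop 594 [ 0.6048 -0.1637  0.0592] [array([ 586.4, -177.4]), array([ 93.7, 261.2]), np.float64(87.9)]
cover 665 [array([ 586.9, -181.2]), array([200.5,  62.9]), np.float64(1.0)]
head 26 [array([ 655.7, -176.9]), array([22. , 20.4]), np.float64(21.9)] [ 0.65616975 -0.17662127  0.0889733 ]
side0 rack 468 [array([563.8, 171.1]), array([144.3, 192.8]), np.float64(5.4)]
drifttop 53 [0.5802 0.1913 0.1442] [array([581.9, 194.2]), array([25.1, 26.3]), np.float64(14.7)]
bolttop 67 [0.598  0.1139 0.1213] [array([599.3, 115.3]), array([30.2, 32.7]), np.float64(82.8)]
rail 2531 [array([ 586.4, -182.4]), array([ 94. , 263.3]), np.float64(87.7)]
railtop 985 [ 0.5497 -0.1995  0.0604] [array([ 586.4, -182.4]), array([ 94. , 263.3]), np.float64(87.7)]
cover 1163 [array([ 586.2, -185.2]), array([203.3,  62.5]), np.float64(0.8)]
head 42 [array([ 655.2, -185.3]), array([20.2, 19.9]), np.float64(78.6)] [ 0.6538873  -0.18596551  0.08969371]
```

Emit:
servo_tool(offset=[[0.1,-0.18,0.04],[0.2,-0.36,0.08],[0.3,-0.54,0.12],[0.4,-0.72,0.16],[0.5,-0.9,0.2]], angular=[[0,0,0.04],[0,0,0.08],[0,0,0.12],[0,0,0.16],[0,0,0.208]], grip=94, force=60)

```text
time: 0.65
tcp_pos: [0.3769, 0.3564, 0.2696]
orientation: [-0.169, 1.564, 0.169]
wrist_force: [-0.3, 1.1, 0.3]
opening: 0.663
```

Emit:
servo_tool(offset=[[0.1,-0.16,-0.02],[0.2,-0.32,-0.05],[0.3,-0.5,-0.08],[0.4,-0.7,-0.1],[0.5,-0.82,-0.1]], angular=[[0,0,0],[0,0,0],[0,0,0],[0,0,0],[0,0,0]])

```text
time: 1.15
tcp_pos: [0.501, 0.1511, 0.2434]
orientation: [-0.165, 1.566, 0.165]
wrist_force: [-0.0, 1.2, -0.0]
opening: 0.63
```

Emit:
servo_tool(offset=[[0,0,0],[0,0,0]], angular=[[0,0,0],[0,0,0]])

```text
time: 1.35
tcp_pos: [0.5015, 0.1525, 0.2439]
orientation: [-0.163, 1.566, 0.163]
wrist_force: [0.1, 0.4, -0.4]
opening: 0.629
```

```bash
python3 - <<'E'
from h import *
C,im,D=shot('wrist','w1');s=robot.read_state();print(s['tcp_pos'],R.from_rotvec(s['orientation']).as_matrix().round(3),s['opening'])
P=dep(C,D)
def st(n,x0,x1,y0,y1,z0,z1):
    x,y,z=P[...,0],P[...,1],P[...,2]
    m=(D>0)&(x>x0)&(x<x1)&(y>y0)&(y<y1)&(z>z0)&(z<z1)
    if m.sum()>5: print(n,m.sum(),P[m].mean(0).round(4),[np.round(q,1) for q in cv2.minAreaRect((P[m][:,:2]*1000).astype(np.float32))])
st('drift',.5,.68,.16,.25,.138,.15);st('bolt',.5,.68,.08,.16,.116,.128);st('rack',.5,.7,.06,.26,.085,.095)
E
```

```text
[0.50100562 0.1534943  0.24394285] [[-0.001 -0.208  0.978]
 [ 0.     0.978  0.208]
 [-1.     0.001 -0.001]] 0.6320317413848098
drift 157 [0.5913 0.2    0.1456] [array([591.6, 200.2]), array([ 7.3, 25.6]), np.float64(11.2)]
bolt 45 [0.5842 0.1249 0.1198] [array([584.1, 126.1]), array([11.1,  4.3]), np.float64(86.1)]
rack 3002 [0.5668 0.1603 0.0906] [array([554.4, 146. ]), array([164.8,  91.2]), np.float64(80.4)]
```

View pics/w1.png

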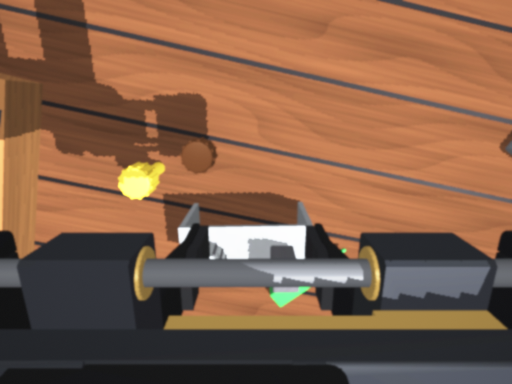

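```bash
python3 - <<'E'
from h import *
C,im,D=load('w1');print(C[2],C[1].round(3))
for p in [(.585,.2,.145),(.6,.12,.122),(.5010,.1535,.244),(.586,-.18,.06)]:print(proj(C,p))
E
```

```text
[0.42810142 0.13726396 0.40687447] [[-0.206  0.941  0.268]
 [ 0.979  0.198  0.057]
 [ 0.     0.274 -0.962]]
[286.48494877 283.53692682]
[206.33326369 269.69419569]
[258.0418656  239.62132375]
[-37.01008863 184.73400117]
```

Emit:
servo_tool(offset=[[0.2,0.03,0],[0.4,0.06,0],[0.6,0.09,0],[0.68,0.08,0],[0.68,0.08,0]], angular=[[0,0,0],[0,0,0],[0,0,0],[0,0,0],[0,0,0]])

```text
time: 1.9
tcp_pos: [0.6724, 0.1752, 0.2427]
orientation: [-0.167, 1.566, 0.167]
wrist_force: [-0.8, -0.3, -0.2]
opening: 0.631
```

Emit:
servo_tool(offset=[[0,0,0],[0,0,0]], angular=[[0,0,0],[0,0,0]])

```text
time: 2.1
tcp_pos: [0.6701, 0.1747, 0.2445]
orientation: [-0.166, 1.565, 0.167]
wrist_force: [-1.0, 0.0, -0.0]
opening: 0.635
```

```bash
python3 - <<'E'
from h import *
C,im,D=shot('wrist','w2');s=robot.read_state();print(s['tcp_pos'],R.from_rotvec(s['orientation']).as_matrix().round(3),s['opening'])
P=dep(C,D)
def st(n,x0,x1,y0,y1,z0,z1):
    x,y,z=P[...,0],P[...,1],P[...,2]
    m=(D>0)&(x>x0)&(x<x1)&(y>y0)&(y<y1)&(z>z0)&(z<z1)
    if m.sum()>5: print(n,m.sum(),P[m].mean(0).round(4),[np.round(q,1) for q in cv2.minAreaRect((P[m][:,:2]*1000).astype(np.float32))])
st('drift',.5,.68,.16,.25,.138,.15);st('bolt',.5,.68,.08,.16,.116,.128);st('rack',.5,.7,.06,.26,.087,.093)
E
```

```text
[0.67016582 0.17442767 0.2447979 ] [[-0.    -0.21   0.978]
 [ 0.     0.978  0.21 ]
 [-1.     0.    -0.   ]] 0.6343809755176946
drift 1054 [0.5826 0.198  0.1456] [array([582.7, 198.4]), array([25.3, 26.1]), np.float64(12.0)]
bolt 1203 [0.5998 0.1209 0.1224] [array([600. , 120.3]), array([35.1, 35. ]), np.float64(65.2)]
rack 8705 [0.5901 0.1593 0.0908] [array([591.3, 159.6]), array([ 70.2, 150.6]), np.float64(12.8)]
```

View pics/w2.png

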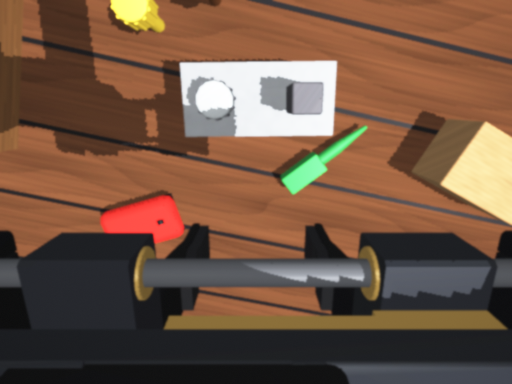

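```bash
python3 - <<'E'
from h import *
C,im,D=load('w2');P=dep(C,D)
for u,v in [(300,178),(340,148),(362,130),(150,215),(480,165),(480,150),(135,8),(305,98),(214,98)]:print(u,v,P[v,u].round(3))
C,im,D=shot('scene','s2')
E
```

```text
300 178 [0.672 0.232 0.028]
340 148 [0.625 0.273 0.02 ]
362 130 [0.598 0.295 0.017]
150 215 [0.762 0.051 0.029]
480 165 [0.607 0.415 0.072]
480 150 [0.591 0.409 0.071]
135 8 [0.537 0.033 0.093]
305 98 [0.583 0.197 0.145]
214 98 [0.599 0.121 0.122]
```

View pics/s2.png

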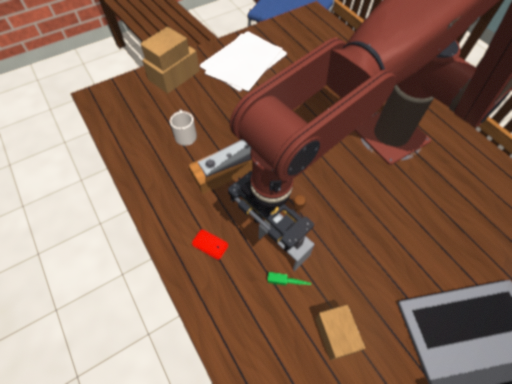

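Emit:
servo_tool(offset=[[-0.17,0.05,0],[-0.35,0.096,0],[-0.35,0.096,0],[-0.35,0.096,-0.15],[-0.35,0.096,-0.3]], angular=[[0,0,0.002],[0,0,0.002],[0,0,0.002],[0,0,0.002],[0,0,0.002]])

```text
time: 2.7
tcp_pos: [0.585, 0.198, 0.1716]
orientation: [-0.17, 1.558, 0.171]
wrist_force: [0.3, -0.6, 0.7]
opening: 0.632
```

Emit:
servo_tool(offset=[[0,0,0],[0,0,0]], angular=[[0,0,0],[0,0,0]])

```text
time: 2.9
tcp_pos: [0.5836, 0.1973, 0.1698]
orientation: [-0.17, 1.565, 0.17]
wrist_force: [0.8, 0.3, 0.3]
opening: 0.631
```

```bash
python3 - <<'E'
from h import *
s=robot.read_state();print(s['tcp_pos'],R.from_rotvec(s['orientation']).as_matrix().round(3),s['opening'],s['wrist_force'])
E
```

```text
[0.5835871  0.19727356 0.16984252] [[-0.001 -0.215  0.977]
 [-0.     0.977  0.215]
 [-1.    -0.    -0.001]] 0.6313588017363404 [0.76228787 0.30035535 0.3421033 ]
```

Emit:
servo_tool(offset=[[-0.003,0.004,-0.14],[-0.003,0.004,-0.28],[-0.003,0.004,-0.28],[-0.003,0.004,-0.28],[-0.003,0.004,-0.28]], angular=[[0,0,0],[0,0,0],[0,0,0],[0,0,0],[0,0,0]])

```text
time: 3.4
tcp_pos: [0.5855, 0.1988, 0.1029]
orientation: [-0.169, 1.559, 0.17]
wrist_force: [0.7, 0.0, -0.1]
opening: 0.628
```

Emit:
servo_tool(offset=[[0,0,0],[0,0,0],[0,0,0],[0,0,0],[0,0,0]], angular=[[0,0,0],[0,0,0],[0,0,0],[0,0,0],[0,0,0]], grip=255, force=60)

```text
time: 3.9
tcp_pos: [0.5831, 0.1984, 0.0995]
orientation: [-0.17, 1.564, 0.17]
wrist_force: [-0.7, 0.4, 0.8]
opening: 0.293
```

Emit:
servo_tool(offset=[[0,0,0],[0,0,0],[0,0,0],[0,0,0]], angular=[[0,0,0],[0,0,0],[0,0,0],[0,0,0]])

```text
time: 4.3
tcp_pos: [0.5831, 0.1985, 0.0995]
orientation: [-0.17, 1.564, 0.17]
wrist_force: [-0.9, 0.3, 3.3]
opening: 0.294
```

Emit:
servo_tool(offset=[[0,0,0.1],[0,0,0.25],[0,0,0.4],[0,0,0.5],[0,0,0.5]], angular=[[0,0,0],[0,0,0],[0,0,0],[0,0,0],[0,0,0]])

```text
time: 4.8
tcp_pos: [0.5854, 0.1987, 0.2283]
orientation: [-0.169, 1.557, 0.17]
wrist_force: [0.6, -0.9, -3.0]
opening: 0.289
```

Emit:
servo_tool(offset=[[0.03,-0.1,0.06],[0.06,-0.25,0.08],[0.09,-0.43,0.08],[0.12,-0.6,0.08],[0.15,-0.76,0.08]], angular=[[0,0,-0.02],[0,0,-0.03],[0,0,-0.05],[0,0,-0.065],[0,0,-0.08]])

```text
time: 5.3
tcp_pos: [0.6194, 0.0066, 0.2408]
orientation: [0.029, 1.575, -0.029]
wrist_force: [0.2, 0.5, -3.3]
opening: 0.292
```

Emit:
servo_tool(offset=[[0.03,-0.16,0],[0.06,-0.34,0],[0.1,-0.5,0],[0.13,-0.65,0],[0.15,-0.75,0]], angular=[[0,0,0],[0,0,0],[0,0,0],[0,0,0],[0,0,0]])

```text
time: 5.8
tcp_pos: [0.6569, -0.1819, 0.2401]
orientation: [0.03, 1.575, -0.028]
wrist_force: [0.1, -0.0, -3.5]
opening: 0.295
```

Emit:
servo_tool(offset=[[0,0,0],[0,0,0],[0,0,0]], angular=[[0,0,0],[0,0,0],[0,0,0]])

```text
time: 6.1
tcp_pos: [0.6574, -0.178, 0.2422]
orientation: [0.028, 1.573, -0.026]
wrist_force: [0.7, -0.1, -3.1]
opening: 0.295
```

```bash
python3 - <<'E'
from h import *
C,im,D=shot('wrist','w3');s=robot.read_state();print(s['tcp_pos'],R.from_rotvec(s['orientation']).as_matrix().round(3),s['opening'],s['wrist_force'])
P=dep(C,D)
def st(n,x0,x1,y0,y1,z0,z1):
    x,y,z=P[...,0],P[...,1],P[...,2]
    m=(D>0)&(x>x0)&(x<x1)&(y>y0)&(y<y1)&(z>z0)&(z<z1)
    if m.sum()>5: print(n,m.sum(),P[m].mean(0).round(4),[np.round(q,1) for q in cv2.minAreaRect((P[m][:,:2]*1000).astype(np.float32))])
    return m
st('railtop',.4,.8,-.3,-.05,.055,.063);st('packing',.4,.8,-.3,-.05,.065,.0705);st('cover',.4,.8,-.3,-.05,.0735,.079);st('head',.6,.8,-.3,-.05,.087,.095)
E
```

```text
[ 0.65764211 -0.17775036  0.24290412] [[-0.002  0.034  0.999]
 [ 0.001  0.999 -0.034]
 [-1.     0.001 -0.002]] 0.29753794092274316 [ 0.12104653  0.378952   -3.16630853]
railtop 4383 [ 0.6189 -0.1826  0.0608] [array([ 598.5, -180.1]), array([ 90.3, 235.2]), np.float64(88.0)]
packing 2044 [ 0.5406 -0.1542  0.0687] [array([ 586.5, -172.5]), array([ 59., 202.]), np.float64(82.1)]
cover 10522 [ 0.5738 -0.1832  0.0768] [array([ 585.5, -183. ]), array([200.1,  60.3]), np.float64(0.7)]
head 382 [ 0.655  -0.1821  0.0899] [array([ 655.5, -182.3]), array([21.3, 24.9]), np.float64(87.9)]
```

View pics/w3.png

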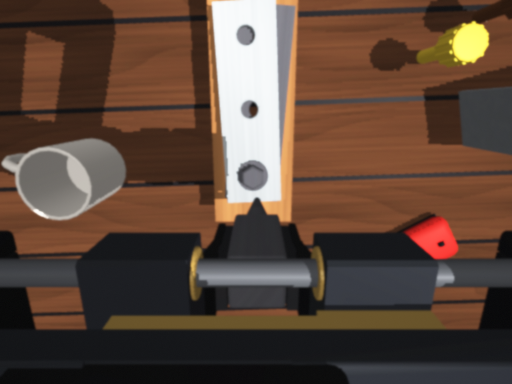

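```bash
python3 - <<'E'
from h import *
C,im,D=load('w3');P=dep(C,D);g=cv2.cvtColor(im,cv2.COLOR_RGB2GRAY)
cv2.imwrite('pics/c3.png',cv2.resize(im[0:220,195:305],None,fx=5,fy=2.7*1,interpolation=2)[...,::-1])
def hole(u,v,r=16):
    m=np.zeros_like(g);m[max(0,v-r):v+r,u-r:u+r]=(g[max(0,v-r):v+r,u-r:u+r]<150)
    n,l,s,c=cv2.connectedComponentsWithStats(m);k=1+np.argmax(s[1:,4]);return s[k],c[k]
for n,u,v in(('end',246,35),('mid',250,109)):
    s,c=hole(u,v);print(n,s,c,ray(C,*c,.076).round(4))
x,y,z=P[...,0],P[...,1],P[...,2]
def edge(zlo,zhi,x0,x1,sgn,zp):
    pts=[]
    for r in range(0,215):
        m=(D[r]>0)&(z[r]>zlo)&(z[r]<zhi)&(x[r]>x0)&(x[r]<x1)&(y[r]>-.3)&(y[r]<-.08)
        if m.sum()>2:
            yy=y[r][m];i=np.argmax(sgn*yy);pts.append((x[r][m][i],yy[i]))
    pts=np.array(pts);
    for _ in range(3):
        a=np.polyfit(pts[:,0],pts[:,1],1);e=pts[:,1]-np.polyval(a,pts[:,0]);pts=pts[abs(e)<2*e.std()+1e-4]
    return a,len(pts),e.std()
for n,a in dict(rail_p=(.055,.063,.49,.69,1,0),rail_m=(.055,.063,.49,.69,-1,0),pack_p=(.065,.0705,.495,.62,1,0),cov_p=(.0735,.079,.5,.67,1,0),cov_m=(.0735,.079,.5,.67,-1,0)).items():
    f,k,e=edge(*a);print(n,'slope',f[0].round(4),'y@.6556',np.polyval(f,.6556).round(4),'y@.5165',np.polyval(f,.5165).round(4),k,e.round(4))
E
```

```text
end [238  25  17  20 258] [245.77906977  34.41860465] [ 0.5153 -0.1831  0.076 ]
mid [242 101  16  17 215] [249.72093023 108.97209302] [ 0.5855 -0.1821  0.076 ]
rail_p slope -0.0351 y@.6556 -0.1377 y@.5165 -0.1328 187 0.0003
rail_m slope -0.0344 y@.6556 -0.2266 y@.5165 -0.2218 190 0.0003
pack_p slope -0.1082 y@.6556 -0.1525 y@.5165 -0.1375 127 0.0003
cov_p slope 0.0121 y@.6556 -0.1527 y@.5165 -0.1544 169 0.0003
cov_m slope 0.0129 y@.6556 -0.2116 y@.5165 -0.2134 168 0.0003
```

View pics/c3.png

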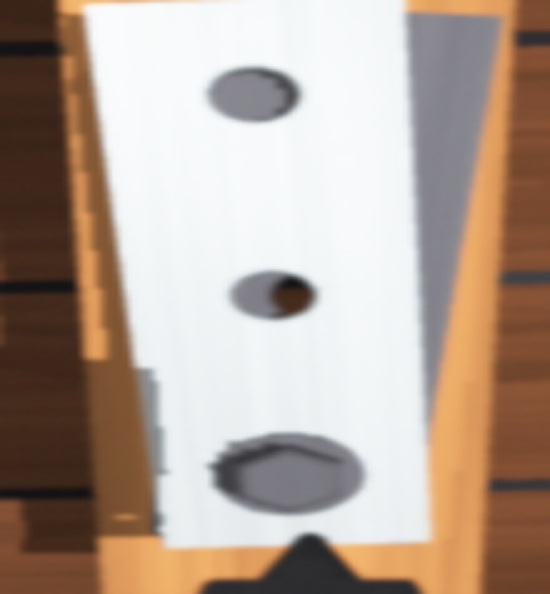

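Wrist view: cover holes at (246,35) end and (250,109) middle, and the swivel head at (253,176). The packing edge shows to the right of the cover.

- Rail yaw is about 178° and the end seat is about (0.5153, -0.1773).
- The cover hole is +6.6 mm across the rail, angle about 0.047.
- The packing hole is about -10.3 mm across the rail.

I'll move above the cover hole at about +3 mm across the rail.

Emit:
servo_tool(offset=[[-0.2,-0.01,0],[-0.4,-0.01,0],[-0.568,-0.01,0],[-0.568,-0.01,-0.1],[-0.568,-0.01,-0.24]], angular=[[0,0,0],[0,0,0],[0,0,0],[0,0,0],[0,0,0]])

```text
time: 6.65
tcp_pos: [0.5172, -0.1815, 0.1871]
orientation: [0.024, 1.564, -0.029]
wrist_force: [0.7, -0.2, -3.3]
opening: 0.295
```

Emit:
servo_tool(offset=[[0,0,0],[0,0,0],[0,0,0]], angular=[[0,0,0],[0,0,0],[0,0,0]])

```text
time: 6.95
tcp_pos: [0.5174, -0.1817, 0.1863]
orientation: [0.026, 1.568, -0.028]
wrist_force: [-0.4, 0.4, -2.9]
opening: 0.293
```

```bash
python3 - <<'E'
from h import *
C,im,D=shot('scene','s4');C2,im2,D2=shot('side','d4');s=robot.read_state();print(s['tcp_pos'],R.from_rotvec(s['orientation']).as_matrix().round(3),s['opening'],s['wrist_force'])
a=np.hstack([cv2.resize(im[110:210,180:280],(400,400),interpolation=2),cv2.resize(im2[160:290,240:370],(400,400),interpolation=2)])
cv2.imwrite('pics/c4.png',a[...,::-1])
E
```

```text
[ 0.51747453 -0.18194938  0.18632852] [[ 0.003  0.034  0.999]
 [-0.001  0.999 -0.034]
 [-1.    -0.001  0.003]] 0.2954252296382021 [-0.38123598 -0.45597564 -3.39094098]
```

View pics/c4.png

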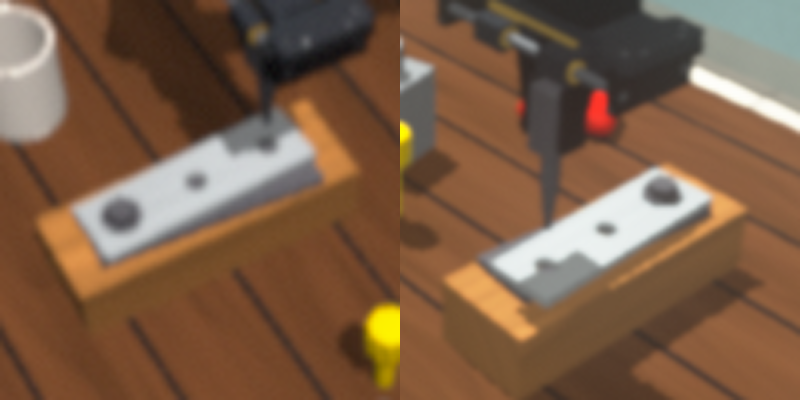

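Emit:
servo_tool(offset=[[-0.0075,0.0065,-0.05],[-0.0075,0.0065,-0.1],[-0.0075,0.0065,-0.1],[-0.0075,0.0065,-0.1]], angular=[[0,0,0],[0,0,0],[0,0,0],[0,0,0]])

```text
time: 7.45
tcp_pos: [0.5136, -0.1797, 0.1582]
orientation: [0.028, 1.573, -0.027]
wrist_force: [0.1, 0.3, -3.3]
opening: 0.289
```

```bash
python3 - <<'E'
from h import *
C,im,D=shot('scene','s5');C2,im2,D2=shot('side','d5');s=robot.read_state();print(s['tcp_pos'],R.from_rotvec(s['orientation']).as_matrix().round(3),s['opening'],s['wrist_force'])
a=np.hstack([cv2.resize(im[120:180,210:270],(400,400),interpolation=2),cv2.resize(im2[190:270,260:340],(400,400),interpolation=2)])
cv2.imwrite('pics/c5.png',a[...,::-1])
E
```

```text
[ 0.51436213 -0.18011144  0.15935677] [[ 0.     0.035  0.999]
 [-0.     0.999 -0.035]
 [-1.    -0.     0.   ]] 0.297611010008053 [ 0.30957985  0.14349653 -3.22175281]
```

View pics/c5.png

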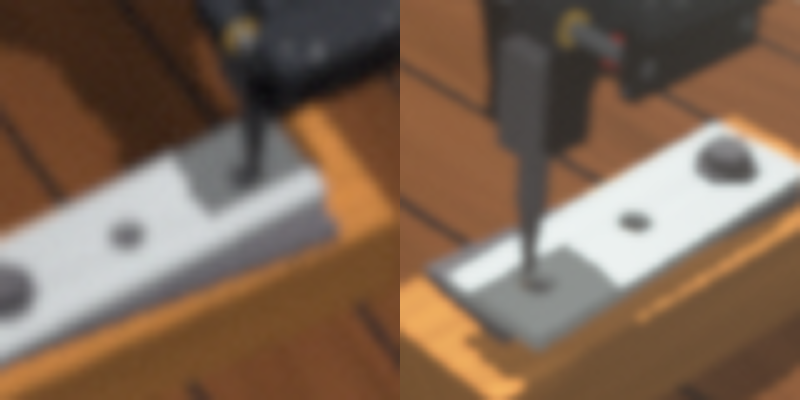

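Emit:
servo_tool(offset=[[0.005,0,-0.015],[0.005,0,-0.03],[0.005,0,-0.042],[0.005,0,-0.05],[0.005,0,-0.05]], angular=[[0,0,0],[0,0,0],[0,0,0],[0,0,0],[0,0,0]])

```text
time: 8.05
tcp_pos: [0.5155, -0.18, 0.1472]
orientation: [0.027, 1.571, -0.027]
wrist_force: [-1.8, 0.0, 0.4]
opening: 0.297
```

Tip is on the packing plate inside the cover hole (tip about 68 mm up, about 4 N). Now feel across toward rail -y (world +y).

Emit:
servo_tool(offset=[[0,0.004,-0.002],[0,0.008,-0.004],[0,0.012,-0.006],[0,0.016,-0.008],[0,0.018,-0.008]], angular=[[0,0,0],[0,0,0],[0,0,0],[0,0,0],[0,0,0]])

```text
time: 8.55
tcp_pos: [0.5159, -0.177, 0.1467]
orientation: [0.024, 1.569, -0.03]
wrist_force: [-5.0, -3.8, 8.4]
opening: 0.296
```

Emit:
servo_tool(offset=[[0,0.004,0],[0,0.006,0],[0,0.008,-0.002]], angular=[[0,0,0],[0,0,0],[0,0,0]])

```text
time: 8.85
tcp_pos: [0.516, -0.1753, 0.1466]
orientation: [0.024, 1.569, -0.03]
wrist_force: [-5.7, -3.7, 12.3]
opening: 0.292
```

Emit:
servo_tool(offset=[[0,0,0.008],[0,0.004,0.008],[0,0.008,0.008],[0,0.012,0.008]], angular=[[0,0,0],[0,0,0],[0,0,0],[0,0,0]])

```text
time: 9.25
tcp_pos: [0.5161, -0.1709, 0.147]
orientation: [0.026, 1.569, -0.028]
wrist_force: [-0.2, -3.7, 5.0]
opening: 0.296
```

Emit:
servo_tool(offset=[[0,0.004,0],[0,0.008,0],[0,0.012,0]], angular=[[0,0,0],[0,0,0],[0,0,0]])

```text
time: 9.55
tcp_pos: [0.5163, -0.1686, 0.147]
orientation: [0.025, 1.569, -0.029]
wrist_force: [-0.3, -6.0, 3.5]
opening: 0.293
```

Emit:
servo_tool(offset=[[0,0,0.004],[0,0.004,0.004],[0,0.008,0.004],[0,0.012,0.003]], angular=[[0,0,0],[0,0,0],[0,0,0],[0,0,0]])

```text
time: 9.95
tcp_pos: [0.5155, -0.1639, 0.1465]
orientation: [0.028, 1.571, -0.026]
wrist_force: [1.2, -2.2, -2.2]
opening: 0.294
```

```bash
python3 - <<'E'
from h import *
C,im,D=shot('scene','s6');C2,im2,D2=shot('side','d6');s=robot.read_state();print(s['tcp_pos'],s['opening'],s['wrist_force'])
a=np.hstack([cv2.resize(im[120:190,190:260+20],(514,400),interpolation=2),cv2.resize(im2[200:280,260:340],(280,400),interpolation=2)])
cv2.imwrite('pics/c6.png',a[...,::-1])
E
```

```text
[ 0.51530822 -0.16385327  0.14648573] 0.2951094343210178 [ 1.78347931 -1.37875418 -3.08450634]
```

View pics/c6.png

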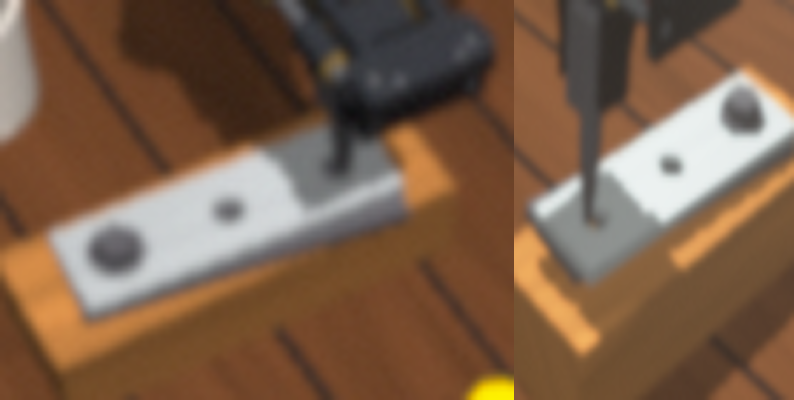

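Emit:
servo_tool(offset=[[0,0,-0.008],[0,0,-0.016],[0,0,-0.022],[0,0,-0.022]], angular=[[0,0,0],[0,0,0],[0,0,0],[0,0,0]])

```text
time: 10.45
tcp_pos: [0.5153, -0.1645, 0.1411]
orientation: [0.028, 1.571, -0.027]
wrist_force: [1.2, -1.8, -3.7]
opening: 0.297
```

Emit:
servo_tool(offset=[[0,-0.01,0],[0,-0.02,0],[0,-0.03,0],[0,-0.04,0],[0,-0.048,0]], angular=[[0,0,0],[0,0,0],[0,0,0],[0,0,0],[0,0,0]])

```text
time: 10.95
tcp_pos: [0.515, -0.1762, 0.1412]
orientation: [0.028, 1.572, -0.027]
wrist_force: [-0.7, 3.7, -3.0]
opening: 0.295
```

Emit:
servo_tool(offset=[[0,0,-0.01],[0,0,-0.02],[0,0,-0.03],[0,0,-0.04],[0,0,-0.04]], angular=[[0,0,0],[0,0,0],[0,0,0],[0,0,0],[0,0,0]])

```text
time: 11.45
tcp_pos: [0.5157, -0.1763, 0.1312]
orientation: [0.027, 1.57, -0.027]
wrist_force: [1.7, 3.3, -3.0]
opening: 0.299
```

Dropped into the rail hole. Press down in stages.

Emit:
servo_tool(offset=[[0,-0.003,-0.02],[0,-0.004,-0.04],[0,-0.004,-0.06],[0,-0.004,-0.08],[0,-0.004,-0.08]], angular=[[0,0,0],[0,0,0],[0,0,0],[0,0,0],[0,0,0]])

```text
time: 11.95
tcp_pos: [0.5153, -0.1774, 0.1104]
orientation: [0.028, 1.571, -0.027]
wrist_force: [2.9, 2.3, -6.4]
opening: 0.295
```

Emit:
servo_tool(offset=[[0,0,-0.02],[0,0,-0.04],[0,0,-0.05],[0,0,-0.05]], angular=[[0,0,0],[0,0,0],[0,0,0],[0,0,0]])

```text
time: 12.35
tcp_pos: [0.5154, -0.1774, 0.0983]
orientation: [0.027, 1.571, -0.027]
wrist_force: [4.0, 2.4, -5.3]
opening: 0.294
```

Emit:
servo_tool(offset=[[0,0,-0.02],[0,0,-0.04],[0,0,-0.05],[0,0,-0.05]], angular=[[0,0,0],[0,0,0],[0,0,0],[0,0,0]])

```text
time: 12.75
tcp_pos: [0.5153, -0.1774, 0.0858]
orientation: [0.028, 1.571, -0.027]
wrist_force: [3.6, 2.2, -7.0]
opening: 0.293
```

Emit:
servo_tool(offset=[[0,0,-0.008],[0,0,-0.012],[0,0,-0.012]], angular=[[0,0,0],[0,0,0],[0,0,0]])

```text
time: 13.05
tcp_pos: [0.5155, -0.178, 0.0854]
orientation: [0.026, 1.571, -0.028]
wrist_force: [-3.3, 4.0, 10.3]
opening: 0.293
```

Seated flush at the expected height (contact force). Release and look.

Emit:
servo_tool(offset=[[0,0,0.008],[0,0,0.008],[0,0,0.008],[0,0,0.008],[0,0,0.008]], angular=[[0,0,0],[0,0,0],[0,0,0],[0,0,0],[0,0,0]], grip=90)

```text
time: 13.55
tcp_pos: [0.5153, -0.1776, 0.0853]
orientation: [0.027, 1.571, -0.027]
wrist_force: [0.3, -0.4, 0.3]
opening: 0.617
```

Emit:
servo_tool(offset=[[0,0,0.1],[0,0,0.25],[0,0,0.4],[0,0,0.6],[0,0,0.7]], angular=[[0,0,0],[0,0,0],[0,0,0],[0,0,0],[0,0,0]])

```text
time: 14.05
tcp_pos: [0.5168, -0.1783, 0.2654]
orientation: [0.025, 1.565, -0.029]
wrist_force: [1.0, -1.1, 0.6]
opening: 0.647
```

Emit:
servo_tool(offset=[[0.2,0,0],[0.4,0,0],[0.56,0,0],[0.56,0,0],[0.56,0,0]], angular=[[0,0,0],[0,0,0],[0,0,0],[0,0,0],[0,0,0]])

```text
time: 14.55
tcp_pos: [0.6554, -0.1772, 0.2587]
orientation: [0.027, 1.574, -0.026]
wrist_force: [-0.9, 0.1, -0.4]
opening: 0.644
```

```bash
python3 - <<'E'
from h import *
C,im,D=shot('wrist','w7');s=robot.read_state();print(s['time'],s['tcp_pos'],s['opening'],s['wrist_force'])
P=dep(C,D)
x,y,z=P[...,0],P[...,1],P[...,2]
def st(n,x0,x1,y0,y1,z0,z1):
    m=(D>0)&(x>x0)&(x<x1)&(y>y0)&(y<y1)&(z>z0)&(z<z1)
    if m.sum()>5: print(n,m.sum(),P[m].mean(0).round(4),[np.round(q,1) for q in cv2.minAreaRect((P[m][:,:2]*1000).astype(np.float32))])
st('drift',.47,.56,-.22,-.13,.125,.14);st('cover',.4,.8,-.3,-.05,.0735,.079);st('head',.6,.8,-.3,-.05,.087,.095)
g=cv2.cvtColor(im,cv2.COLOR_RGB2GRAY)
u,v=np.round(proj(C,(.5855,-.1797,.076))).astype(int);r=16;print(u,v)
m=np.zeros_like(g);m[v-r:v+r,u-r:u+r]=g[v-r:v+r,u-r:u+r]<150
n,l,s,c=cv2.connectedComponentsWithStats(m);k=1+np.argmax(s[1:,4]);print(s[k],c[k],ray(C,*c[k],.076).round(4))
for sg in(1,-1):
  pts=[]
  for q in range(215):
    mm=(D[q]>0)&(z[q]>.0735)&(z[q]<.079)&(x[q]>.5)&(x[q]<.67)&(y[q]>-.3)&(y[q]<-.08)
    if mm.sum()>2: i=np.argmax(sg*y[q][mm]);pts.append((x[q][mm][i],y[q][mm][i]))
  pts=np.array(pts)
  for _ in range(3):
    a=np.polyfit(*pts.T,1);e=pts[:,1]-np.polyval(a,pts[:,0]);pts=pts[abs(e)<2*e.std()+1e-4]
  print('edge',sg,a,np.polyval(a,.5855))
E
```

```text
14.6 [ 0.65491402 -0.1774155   0.25967054] 0.6469247295771176 [-0.31041476 -1.21956627 -0.27672993]
drift 1043 [ 0.5153 -0.1777  0.1315] [array([ 515.1, -177.7]), array([26.1, 25.7]), np.float64(87.5)]
cover 8483 [ 0.5826 -0.1789  0.0768] [array([ 585.5, -179.3]), array([ 60.1, 199.6]), np.float64(87.7)]
head 358 [ 0.655  -0.182   0.0899] [array([ 655.7, -181.9]), array([22.4, 25.1]), np.float64(87.5)]
252 111
[245 103  16  16 198] [252.5        110.68686869] [ 0.5855 -0.1789  0.076 ]
edge 1 [-0.03960509 -0.12665359] -0.14984237187404872
edge -1 [-0.03895531 -0.18599478] -0.2088031180003877
```

View pics/w7.png

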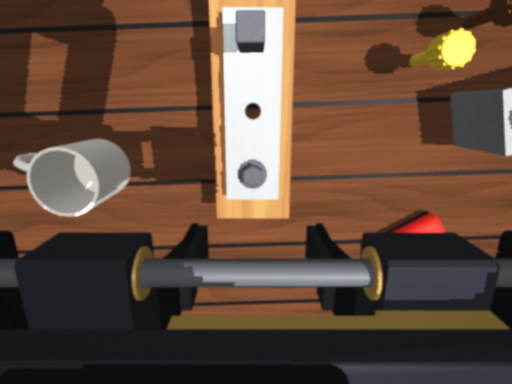

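Drift is upright and home: top at (0.515, -0.178), 131.5 mm up, cover angle about -0.005. Now the bolt.

Emit:
servo_tool(offset=[[-0.04,0.18,0],[-0.08,0.37,0],[-0.12,0.56,0],[-0.16,0.75,0],[-0.2,0.92,0]], angular=[[0,0,0],[0,0,0],[0,0,0],[0,0,0],[0,0,0]], grip=64)

```text
time: 15.1
tcp_pos: [0.6038, 0.054, 0.2619]
orientation: [0.028, 1.569, -0.028]
wrist_force: [1.0, -0.1, 0.0]
opening: 0.748
```

Emit:
servo_tool(offset=[[0,0.15,0],[-0.02,0.27,-0.1],[-0.02,0.27,-0.25],[-0.02,0.27,-0.4],[-0.02,0.27,-0.4]], angular=[[0,0,0],[0,0,0],[0,0,0],[0,0,0],[0,0,0]])

```text
time: 15.6
tcp_pos: [0.5955, 0.1195, 0.1555]
orientation: [0.026, 1.58, -0.028]
wrist_force: [-1.3, 0.9, -0.6]
opening: 0.743
```

Emit:
servo_tool(offset=[[0,0,0],[0,0,0],[0,0,0]], angular=[[0,0,0],[0,0,0],[0,0,0]])

```text
time: 15.9
tcp_pos: [0.6022, 0.1197, 0.1638]
orientation: [0.028, 1.566, -0.028]
wrist_force: [-0.6, 0.5, 0.8]
opening: 0.75
```

Emit:
servo_tool(offset=[[0,0,0],[0,0,0]], angular=[[0,0,0],[0,0,0]])

```text
time: 16.1
tcp_pos: [0.6011, 0.1199, 0.1617]
orientation: [0.028, 1.569, -0.027]
wrist_force: [0.3, 0.1, 0.5]
opening: 0.749
```

Emit:
servo_tool(offset=[[-0.004,0.002,-0.1],[-0.004,0.002,-0.2],[-0.004,0.002,-0.264],[-0.004,0.002,-0.264],[-0.004,0.002,-0.264]], angular=[[0,0,0],[0,0,0],[0,0,0],[0,0,0],[0,0,0]])

```text
time: 16.6
tcp_pos: [0.5997, 0.1205, 0.0949]
orientation: [0.027, 1.571, -0.027]
wrist_force: [0.2, 0.1, -0.3]
opening: 0.754
```

Emit:
servo_tool(offset=[[0,0,0],[0,0,0],[0,0,0],[0,0,0],[0,0,0]], angular=[[0,0,0],[0,0,0],[0,0,0],[0,0,0],[0,0,0]], grip=255, force=40)

```text
time: 17.1
tcp_pos: [0.5996, 0.1205, 0.0948]
orientation: [0.027, 1.57, -0.027]
wrist_force: [0.5, 2.0, 3.0]
opening: 0.382
```

Emit:
servo_tool(offset=[[0,0,0],[0,0,0],[0,0,0]], angular=[[0,0,0],[0,0,0],[0,0,0]])

```text
time: 17.4
tcp_pos: [0.5996, 0.1205, 0.0948]
orientation: [0.027, 1.57, -0.027]
wrist_force: [-0.8, -0.7, 2.2]
opening: 0.376
```

Emit:
servo_tool(offset=[[0,0,0.1],[0,0,0.25],[0,0,0.4],[0,0,0.5],[0,0,0.5]], angular=[[0,0,0],[0,0,0],[0,0,0],[0,0,0],[0,0,0]])

```text
time: 17.9
tcp_pos: [0.6019, 0.1207, 0.224]
orientation: [0.028, 1.563, -0.027]
wrist_force: [0.3, 0.0, -2.3]
opening: 0.382
```

Emit:
servo_tool(offset=[[-0.01,-0.18,0],[-0.03,-0.37,0],[-0.04,-0.56,0],[-0.05,-0.75,0],[-0.06,-0.92,0]], angular=[[0,0,0],[0,0,0],[0,0,0],[0,0,0],[0,0,0]])

```text
time: 18.4
tcp_pos: [0.5828, -0.1112, 0.2165]
orientation: [0.028, 1.574, -0.027]
wrist_force: [0.0, 0.0, -1.8]
opening: 0.382
```

Emit:
servo_tool(offset=[[0,-0.15,0],[-0.004,-0.28,0],[-0.004,-0.28,-0.1],[-0.004,-0.28,-0.18],[-0.004,-0.28,-0.18]], angular=[[0,0,0],[0,0,0],[0,0,0],[0,0,0],[0,0,0]])

```text
time: 18.9
tcp_pos: [0.5797, -0.1784, 0.1679]
orientation: [0.032, 1.58, -0.025]
wrist_force: [-1.4, -0.6, -2.8]
opening: 0.378
```

Emit:
servo_tool(offset=[[0,0,0],[0,0,0],[0,0,0],[0,0,0]], angular=[[0,0,0],[0,0,0],[0,0,0],[0,0,0]])

```text
time: 19.3
tcp_pos: [0.5842, -0.1795, 0.1757]
orientation: [0.026, 1.569, -0.028]
wrist_force: [-0.8, 0.7, -2.3]
opening: 0.379
```

```bash
python3 - <<'E'
from h import *
C,im,D=shot('scene','s8');C2,im2,D2=shot('side','d8');s=robot.read_state();print(s['tcp_pos'],R.from_rotvec(s['orientation']).as_matrix().round(3),s['opening'],s['wrist_force'])
a=np.hstack([cv2.resize(im[100:200,180:280],(400,400),interpolation=2),cv2.resize(im2[160:280,250:370],(400,400),interpolation=2)])
cv2.imwrite('pics/c8.png',a[...,::-1])
E
```

```text
[ 0.58391752 -0.17949053  0.17537382] [[ 0.001  0.034  0.999]
 [-0.001  0.999 -0.034]
 [-1.    -0.001  0.001]] 0.3818836953253449 [ 0.65494086  0.63405835 -1.6067932 ]
```

View pics/c8.png

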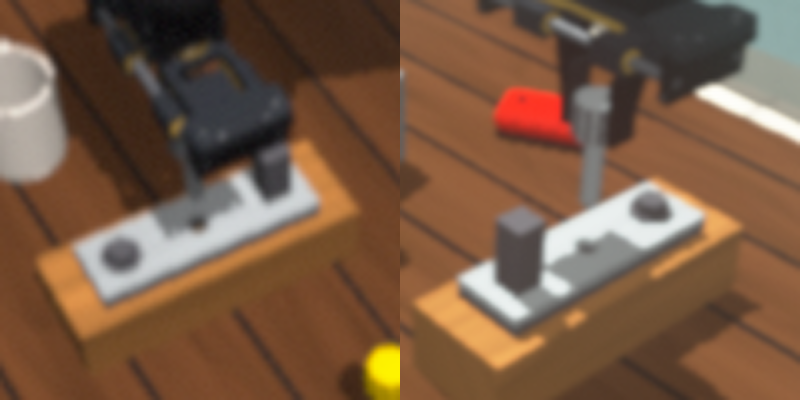

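Emit:
servo_tool(offset=[[0.005,-0.001,-0.06],[0.005,-0.001,-0.12],[0.005,-0.001,-0.12],[0.005,-0.001,-0.12]], angular=[[0,0,0],[0,0,0],[0,0,0],[0,0,0]])

```text
time: 19.8
tcp_pos: [0.5838, -0.1794, 0.1429]
orientation: [0.028, 1.573, -0.026]
wrist_force: [0.6, -0.2, -1.7]
opening: 0.378
```

Emit:
servo_tool(offset=[[0,0,-0.015],[0,0,-0.03],[0,0,-0.04],[0,0,-0.04]], angular=[[0,0,0],[0,0,0],[0,0,0],[0,0,0]])

```text
time: 20.2
tcp_pos: [0.5845, -0.1797, 0.1341]
orientation: [0.028, 1.571, -0.027]
wrist_force: [-0.7, -0.5, -2.5]
opening: 0.383
```

Emit:
servo_tool(offset=[[0.002,0,-0.015],[0.002,0,-0.03],[0.002,0,-0.045],[0.002,0,-0.06],[0.002,0,-0.06]], angular=[[0,0,0],[0,0,0],[0,0,0],[0,0,0],[0,0,0]])

```text
time: 20.7
tcp_pos: [0.5847, -0.1795, 0.1186]
orientation: [0.028, 1.572, -0.027]
wrist_force: [-0.4, -0.3, -2.4]
opening: 0.379
```

Emit:
servo_tool(offset=[[0,0,-0.02],[0,0,-0.04],[0,0,-0.06],[0,0,-0.08],[0,0,-0.08]], angular=[[0,0,0],[0,0,0],[0,0,0],[0,0,0],[0,0,0]])

```text
time: 21.2
tcp_pos: [0.5845, -0.1794, 0.0983]
orientation: [0.028, 1.572, -0.027]
wrist_force: [-0.6, 0.3, -2.6]
opening: 0.38
```

Target TCP z is about 0.081, 17 mm more.

Emit:
servo_tool(offset=[[0,0,-0.02],[0,0,-0.04],[0,0,-0.06],[0,0,-0.07],[0,0,-0.07]], angular=[[0,0,0],[0,0,0],[0,0,0],[0,0,0],[0,0,0]])

```text
time: 21.7
tcp_pos: [0.5848, -0.1796, 0.0813]
orientation: [0.028, 1.572, -0.027]
wrist_force: [-0.5, 0.2, -2.2]
opening: 0.382
```

Emit:
servo_tool(offset=[[0,0,-0.006],[0,0,-0.01],[0,0,-0.01]], angular=[[0,0,0],[0,0,0],[0,0,0]])

```text
time: 22.0
tcp_pos: [0.5855, -0.1799, 0.0808]
orientation: [0.027, 1.57, -0.027]
wrist_force: [-3.6, 1.6, 4.7]
opening: 0.38
```

Seated. Ease off, release, retreat and check.

Emit:
servo_tool(offset=[[0,0,0.008],[0,0,0.008],[0,0,0.008],[0,0,0.008],[0,0,0.008]], angular=[[0,0,0],[0,0,0],[0,0,0],[0,0,0],[0,0,0]], grip=64)

```text
time: 22.5
tcp_pos: [0.5853, -0.1798, 0.0814]
orientation: [0.027, 1.571, -0.027]
wrist_force: [-0.3, 0.4, -0.4]
opening: 0.719
```

Emit:
servo_tool(offset=[[0,0,0.1],[0,0,0.25],[0,0,0.4],[0,0,0.6],[0,0,0.7]], angular=[[0,0,0],[0,0,0],[0,0,0],[0,0,0],[0,0,0]])

```text
time: 23.0
tcp_pos: [0.5868, -0.1804, 0.2617]
orientation: [0.025, 1.565, -0.029]
wrist_force: [1.3, -0.3, 1.0]
opening: 0.751
```

Emit:
servo_tool(offset=[[0.15,0,0],[0.29,0,0],[0.29,0,0],[0.29,0,0],[0.29,0,0]], angular=[[0,0,0],[0,0,0],[0,0,0],[0,0,0],[0,0,0]])

```text
time: 23.5
tcp_pos: [0.6569, -0.1797, 0.2563]
orientation: [0.028, 1.572, -0.027]
wrist_force: [-1.2, -0.9, 1.2]
opening: 0.747
```

```bash
python3 - <<'E'
from h import *
C,im,D=shot('wrist','w9');s=robot.read_state();print(s['time'],s['tcp_pos'],s['opening'],s['wrist_force'])
P=dep(C,D)
x,y,z=P[...,0],P[...,1],P[...,2]
def st(n,x0,x1,y0,y1,z0,z1):
    m=(D>0)&(x>x0)&(x<x1)&(y>y0)&(y<y1)&(z>z0)&(z<z1)
    if m.sum()>5: print(n,m.sum(),P[m].mean(0).round(4),[np.round(q,1) for q in cv2.minAreaRect((P[m][:,:2]*1000).astype(np.float32))])
st('drift',.47,.56,-.22,-.13,.125,.14);st('bolt',.55,.62,-.22,-.13,.1,.115);st('cover',.4,.8,-.3,-.05,.0735,.079);st('head',.63,.8,-.3,-.05,.087,.095)
shot('side','d9')
E
```

```text
23.55 [ 0.65690955 -0.17983564  0.25667065] 0.746458665539012 [ 0.12343135 -0.15985029  0.42958434]
drift 1064 [ 0.5152 -0.1778  0.1315] [array([ 514.9, -177.5]), array([25.5, 26.3]), np.float64(87.5)]
bolt 991 [ 0.5856 -0.1797  0.1084] [array([ 586.1, -179.5]), array([34.7, 34.9]), np.float64(4.4)]
cover 7874 [ 0.5823 -0.1788  0.0768] [array([ 585.6, -179.4]), array([ 60.2, 199.5]), np.float64(87.7)]
head 363 [ 0.6549 -0.1821  0.0899] [array([ 654.9, -182.2]), array([22.2, 24.7]), np.float64(87.6)]
```

View pics/w9.png

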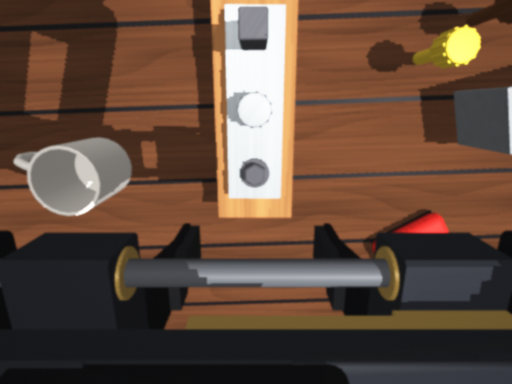

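View pics/d9.png

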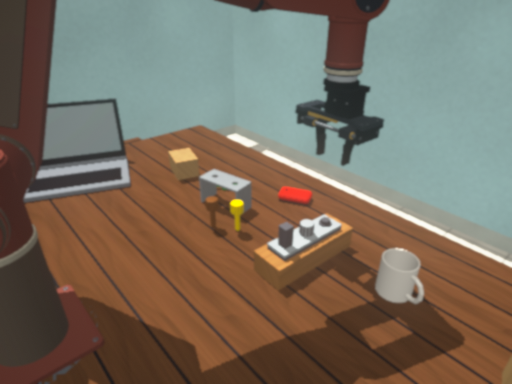

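Both are upright on the rail. The drift is at (253,28) and the bolt at (254,110) in the wrist view, with tops at 131.5 and 108.4 mm (expected 131 and 108). The mug, mouse and carton haven't moved, and the gripper is clear.

```bash
python3 -c "
from rig import robot
print(robot.hand_in(), robot.read_state()['time'])"
```

```text
the job is handed in; nothing more can be done
the job is handed in; nothing more can be done
```

The drift is fully home in the end hole and the hand bolt is fully home in the middle hole. I handed the job in at about 24 s of the 72 s allowed.

I put the drift's tip into the cover hole and felt across the rail with it. It dropped through the packing plate, and I brought it back over the rail hole and pressed it down, which drew both plates into line. Then I fitted the bolt.

Last checks:

| Check | Measured | Expected |
|---|---|---|
| Drift top height | 131.5 mm | 131 mm |
| Bolt top height | 108.4 mm | 108 mm |
| Drift sideways from its seat | about 0.5 mm | within 4 mm |
| Bolt sideways from its seat | about 0.5 mm | within 4 mm |
| Cover angle | about -0.005 rad | within 0.025 rad |

- **Cover angle:** I fitted it after the drift went in; the overall outline of the cover was unchanged after the bolt.
- **Mouse, mug and carton:** all three look unmoved in the last side picture, and the gripper is clear of everything.
- **Camera disagreement:** the scene and side cameras differed by about 5–9 mm across the bench. I used the close wrist-camera readings instead, and the contact heights agreed with them.
- **Packing plate:** my first push was too heavy, so the tip seems to have dragged the packing plate along with it. Lightening the load let the tip drop through.
- **Green look-alike:** it was found lying on the bench early in the run. The gripper had stayed well above it, so it seems to have toppled by itself.

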